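Seat a repacked valve and hold it two turns open

TASK

The stem packing of this valve has just been renewed. Take the lift-out handle from the tool block, stand it in the socket on the rim of the valve's hand wheel, and crank the wheel clockwise with it until the valve is closed hard on its stop; then back it off exactly two full turns (counter-clockwise seen from above). Finish there, still gripping the handle in its socket and keeping the wheel still so that the gland nut can be tightened, and leave the other tools standing in the block and the tape roll and the wick spool where they are.

Things in the scene. Friction and masses are not known exactly. Their poses are not given: they have to be found in the camera images.
- handle_grip (a point): Middle of the grip of the lift-out crank handle: loose, 80 to 170 g, upright in any one of the tool block's three holes. Straight round wooden grip 26 mm across, 66 mm long, on a steel collar 30 mm across, 6 mm thick. The point is on its axis, 33 mm below the top, 67 mm above the shank's tip (79 mm above the bench at the start); z points up along the handle.
- handle_tip (a point): Tip of the same handle's steel shank, on its axis, 67 mm below handle_grip. The shank is 12 mm across and 28 mm long below the collar, with a tapered nose (last 6 mm, 5.6 mm across at the tip).
- crank_handle: The same handle, 100 mm long in all; origin at the tip of the shank.
- tool_block: Fixed light-wood block, 62 x 165 x 40 mm high (x, y, z), origin at the centre of its underside. Three upright holes 14 mm wide, 34 mm deep, in a row along its y axis, at y = -55, 0 and +55 mm, hold the handle (collar on the block's top), an awl and a drift, in any order. Fingers that close along the block's x axis keep clear of the neighbours.
- awl: Loose awl with a pear-shaped wooden grip 33 mm across at its widest, no wide collar, standing upright in the tool block, top 95 mm above the bench; origin at its tip. Leave it standing.
- drift: Loose plain steel bar (drift punch), 12 mm across, 86 mm long, standing upright in the tool block, top 92 mm above the bench; origin at its lower end. Leave it standing.
- wheel_centre (a point): On the upright axis of the valve's hand wheel, in the plane of the rim, 150 mm above the bench. Valve bolted to the bench, pipe along its y axis, 220 mm over the ends. Level dark iron wheel, rim 136 mm across outside, 12 mm thick, three spokes. A threaded stem rises through its hub as the valve opens, 4 mm a turn, to at most 190 mm above the bench.
- socket (a point): Centre of the mouth of the socket on the wheel's rim, 58 mm from the axis, 173 mm above the bench; it goes round with the wheel. Upright round boss 29 mm across, plain bore 14.6 mm wide, 30 mm deep; the handle's shank drops in until its collar sits on the boss (handle_grip then 39 mm above this point) and turns freely in it.
- valve_wheel (a joint): Angle of the hand wheel in rad: 0 = closed on its stop, growing as it turns counter-clockwise seen from above (opening), 6.283 a turn. Starts 0.4 to 1.3 turns open, can open to 4.5 turns. Friction about 0.2 N m (3 to 4 N at the handle); stays where it is left.
- masking_tape: Loose roll of masking tape, 98 mm across, 25 mm high, lying on the bench. Leave alone.
- wick_spool: Loose spool of wick, 54 mm across, 62 mm high, standing on the bench. Leave alone.

How it is judged:
On the way, in this order (a step that is already met when the one before it is completed fails the run):
1. the handle stands in the socket of the wheel (horizontal distance between handle_tip and socket below 0.005 m and z of handle_tip in the frame of socket below -0.02 m and angle between handle_grip's own z axis and vertical below 0.2 rad), for 0.2 s.
2. the valve is closed on its stop, cranked with the handle held in its socket (all of step 1 and contact force between the fingers and crank_handle above 3 N and value of joint valve_wheel below 0.06 rad), for 0.2 s.
At the end, for the whole second after the job is handed in: The wheel stands still two full turns (12.57 rad) open from its stop, within 0.2 rad (11 degrees); the handle stands upright (within 0.2 rad) in the wheel's socket, its shank at least 20 mm deep, and the fingers grip it with more than 3 N (all of step 1 and contact force between the fingers and crank_handle above 3 N and value of joint valve_wheel between 12.3664 and 12.7664 rad and velocity of joint valve_wheel between -0.05 and 0.05 rad/s); the arm keeps its last pose, push and grip.
It fails at once if the awl or the drift is tipped over or taken from the block (angle between any of awl, drift's own z axis and vertical above 0.5 rad or distance of any of awl, drift from where it was at the start of the episode above 0.03 m).
It fails at once if the tape roll or the wick spool is pushed more than 30 mm (distance of any of masking_tape, wick_spool from where it was at the start of the episode above 0.03 m).
It also fails if it takes over 72 s, if anything falls off the work surface, if the arm or the gripper's body presses on something with over 40 N, if the wrist force passes 120 N, or if a joint passes its speed limit or range.

ROBOT

A 6-joint arm with a two-finger parallel gripper is mounted at the origin on the work surface; the furniture and walls round the work are solid. World frame = base frame: x ahead of the robot, y to its left, z up, the work surface at z = 0. Lengths are in m, angles in rad, forces in N, time in s.
With the tool pointing down it reaches from about 0.3 to 0.775 m from the base axis. Payload 14.6 kg.
Tool frame: the origin (TCP) lies on the centre line of the jaws, within the pads' length; the fingertips stand bot.tcp_to_tips ahead of it and the grasp point (between the pads) lies 3 mm ahead of it (bot.tcp_to_tips is the distance from the TCP to the fingertips, in m); z points along the fingers, y is the line along which they close (so a half turn about z gives the same grasp; the last joint's range is limited). The gripper opens to 85 mm and grips with 20 to 120 N. Pads are 22 mm wide; open, the fingers measure 114 mm over their backs; the gripper's body (76 mm by 85 mm) begins 54 mm behind the grasp point. The pads swing forward as they close: fully open they stand 13 mm farther back than shut.
Start: joints at [-1.381, 0.3, 1.521, -0, 1.321, -0.067], TCP at [0.14, -0.532, 0.253] pointing down, gripper open.
Joint ranges: [-3.03, 3.03], [-0.79, 2.21], [0.23, 2.52], [-1.04, 4.18], [0, 3.07], [-2.55, 2.55]. Speed limits (rad/s): [2.22, 2.22, 2.57, 3.14, 3.14, 3.14].

INTERFACE

Orientations are given as a unit quaternion [x, y, z, w].
In Python, from bench import bot gives the robot as it stands.
- The arm moves only by the shell command python3 -m jog 'ROWS' [FORCE]. ROWS is JSON, a list of rows, each an object with "fingers": the finger opening in mm, from 0 to 85.4; "translation": the shift along the tool's x, y, z in units of 30 mm (1.0 is 30 mm), a list of three; "angular": the turn, a rotation vector about the tool's x, y, z in units of 8 degrees (1.0 is 8 degrees), a list of three. A call has exactly 5 rows; each row shifts and turns the commanded pose from where the row before left it, along the tool's axes as they then stand; what a row does not reach is not made up. A row lasts 1/10 s, in which the tool goes at most 50 mm and 8.59 degrees, less where a joint would pass 70% of its speed; a pose out of reach is approached as far as the arm can. A call is refused whole if a number of a shift passes 1 or a number of a turn 1, either way. A call with a gripper value outside its range is refused whole. The fingers move at their own pace and stop on an object; FORCE is the grip in N (left out, the last holds). Time passes only in rows, so rows that do not move let the fingers close, or fill a call up. It gives the time, the measured TCP pose, the force, the opening and the grip force at its end, in the units of the state.
- bot.get_state(): the state, without advancing time (a new reading comes with each control period).
- bot.snapshot(name): name is "scene" or "top" or "wrist"; returns the picture (400x640x3 uint8, red, green, blue); there is no depth.
- bot.camera_model(name): a dict with "fovy" (degrees; the focal length in pixels is half the picture's height over the tangent of half this angle, whatever the lens; pixels are square), "cx", "cy" (the principal point, pixels), "xyz" and "rotation" of the camera in the world. Camera axes: x right, y up, looking along -z (the intrinsics and any distortion apply to the point x, -y, -z); pixel columns grow to the right and rows downward; lengths in m; the calibration is good to about 2 mm. The wrist camera is an equidistant fisheye: a pixel r from the principal point sees the ray r / f radians off the axis. A picture is of the moment at which its call begins: read the wrist's pose just before it. camera_model takes no time and is no camera call; for the wrist camera it gives the pose at the moment of the call.
- bot.hand_in(): hands the job in; it is judged then, once.
The state is a dict: "time": time; "joint_pos": joint angles; "qd": joint speeds; "tau": joint torques, N m; "ee_pos": TCP position; "tool_rot": TCP orientation; "force": force on the tool from outside, world axes, zero at the start; "torque": the same for the moment, N m; "grip_width": opening from 0.0 (shut) to 1.0 (fully open); "gripper_force": force on a finger pad.
Only numpy, scipy, OpenCV 4.12 (cv2) and the standard library are available. Lean on these libraries where they do the work, as an engineer would, in place of code of your own. Each camera call takes 0.05 s, during which the arm holds its last target. There are 200 camera calls.

## Working session

There is one attempt and no reset: what is moved stays moved. The work goes in short steps, Python scripts to look and compute and a shell command to move; the robot and the scene stay as the last step left them, time stands still between calls to the robot, and variables do not carry over. Pictures are saved under pics/ and viewed, at most 10 in all, crops included, and the job is handed in when it is done.

```bash
mkdir -p pics; ls; python3 - <<'E'
from bench import bot
import cv2
s=bot.get_state();print(s,bot.tcp_to_tips)
for n in("scene","top"):
    c=bot.camera_model(n);print(n,c)
    cv2.imwrite(f"pics/{n}0.png",bot.snapshot(n)[:,:,::-1])
E
```

```text
pics
{'time': 0.0, 'joint_pos': array([-1.38061795e+00,  3.00456128e-01,  1.52157313e+00,  4.07382636e-05,
        1.32070430e+00, -6.65471757e-02]), 'qd': array([ 0.00159874,  0.00022402, -0.00061397, -0.00113583,  0.00016508,
       -0.00075317]), 'tau': array([-1.17451702e-03, -5.43504775e+01, -3.61796772e+01, -9.62776517e-05,
        3.95291383e-03, -5.15480360e-05]), 'ee_pos': array([ 0.13964795, -0.53176331,  0.25273288]), 'tool_rot': array([ 9.91773290e-01,  1.28005531e-01, -1.55454931e-05, -5.70581217e-04]), 'force': array([ 0.09425865, -0.20604208,  0.18787758]), 'torque': array([ 0.0299228 , -0.03596114,  0.00041155]), 'gripper_force': 0.0, 'grip_width': 1.0024756426569694} 0.022
scene {'fovy': 54.857061157230135, 'cx': 315.7016125524315, 'cy': 197.86773817010334, 'xyz': array([-0.14347423,  0.56454975,  0.44531414]), 'rotation': array([-0.27587913,  0.47147327,  0.73400706, -0.40353103])}
top {'fovy': 56.468686969326306, 'cx': 318.1694858068128, 'cy': 199.84263483460848, 'xyz': array([0.47805095, 0.18386217, 0.96036921]), 'rotation': array([ 0.02217522, -0.00445083, -0.70229732,  0.71152437])}
```

View pics/scene0.png

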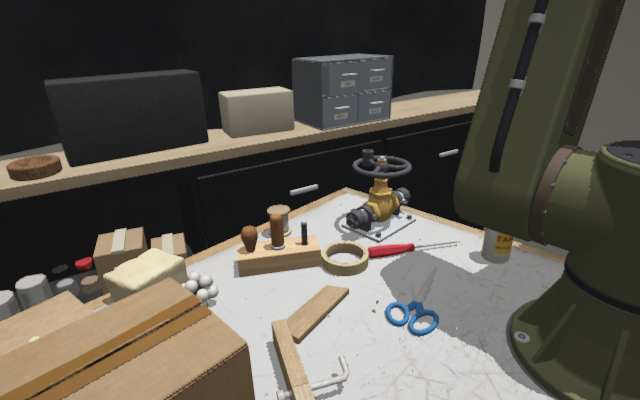

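View pics/top0.png

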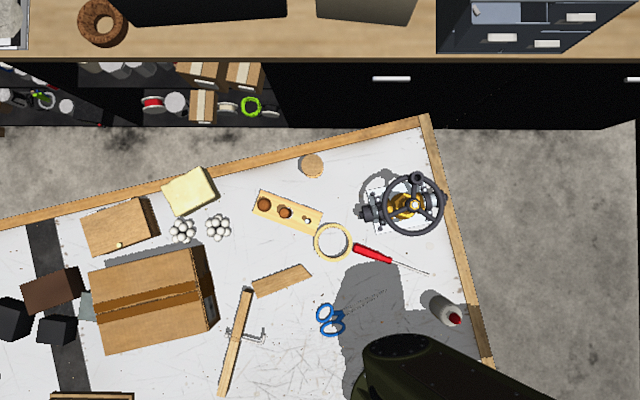

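```bash
python3 - <<'E'
import cv2,numpy as np
t=cv2.imread("pics/top0.png");s=cv2.imread("pics/scene0.png")
a=cv2.resize(t[180:245,245:330],(0,0),fx=4.6,fy=4.6,interpolation=2); b=cv2.resize(t[160:245,355:450],(0,0),fx=4,fy=4,interpolation=2)
c=cv2.resize(s[195:280,230:330],(0,0),fx=3.9,fy=3.9,interpolation=2)
W=np.zeros((600,800,3),np.uint8)
a=cv2.resize(t[180:244,245:345],(400,256),interpolation=2);b=cv2.resize(t[160:245,355:455],(400,340),interpolation=2)
c=cv2.resize(s[200:280,230:330],(400,320),interpolation=2);d=cv2.resize(s[140:205,340:420],(320,260),interpolation=2)
W[:256,:400]=a;W[:340,400:]=b;W[260:580,:400]=c;W[340:600,400:720]=d
cv2.imwrite("pics/z.png",W)
E
```

```text
(no output)
```

View pics/z.png

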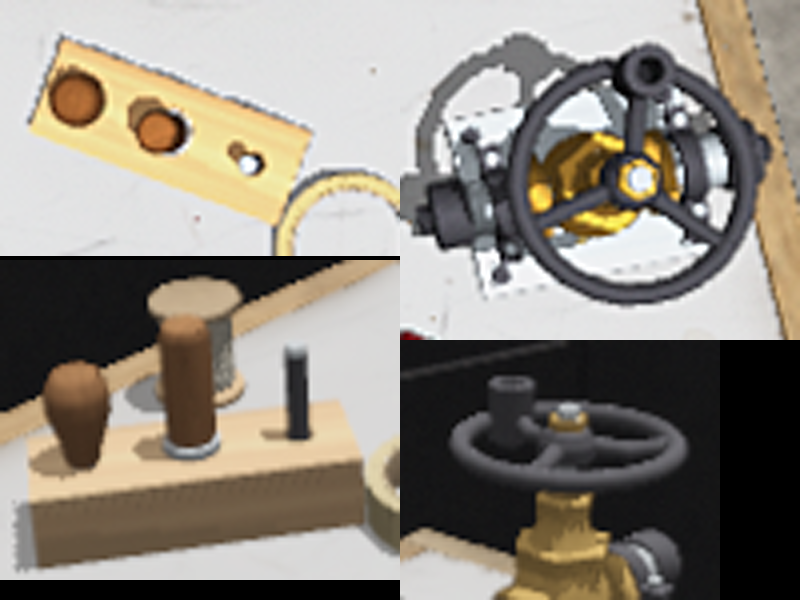

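```bash
cat > h.py <<'E'
import numpy as np,cv2
from bench import bot
from scipy.spatial.transform import Rotation as R
def ray(n,px,c=None):
    c=c or bot.camera_model(n); f=200/np.tan(np.radians(c["fovy"])/2)
    u=np.array([px[0]-c["cx"],px[1]-c["cy"]])/f
    if n=="wrist":
        t=np.hypot(*u); d=np.array([*(u/max(t,1e-9)*np.sin(t)),np.cos(t)])
    else: d=np.array([*u,1])
    return np.array(c["xyz"]),R.from_quat(c["rotation"]).apply(d*[1,-1,-1])
def onz(n,px,z,c=None):
    o,d=ray(n,px,c); return o+d*(z-o[2])/d[2]
def proj(n,p,c=None):
    c=c or bot.camera_model(n); f=200/np.tan(np.radians(c["fovy"])/2)
    v=R.from_quat(c["rotation"]).inv().apply(np.array(p)-c["xyz"])*[1,-1,-1]
    if n=="wrist":
        r=np.hypot(v[0],v[1]);u=v[:2]/max(r,1e-9)*np.arctan2(r,v[2])
    else: u=v[:2]/v[2]
    return u*f+[c["cx"],c["cy"]]
def cmd(goal,s=None):
    "tool-frame shift to goal TCP in units of 30 mm"
    s=s or bot.get_state(); return R.from_quat(s["tool_rot"]).inv().apply(np.array(goal)-s["ee_pos"])/.03
E
python3 - <<'E'
from h import *
np.set_printoptions(precision=4,suppress=True)
q=lambda x,y,X,Y:(X+x/4-.4,Y+y/4-.4)
print("grip top",onz("top",q(160,131,245,180),.112))
print("drift",onz("top",q(251,163,245,180),.092),"awl",onz("top",q(76,98,245,180),.085))
B=[onz("top",q(x,y,245,180),.04) for x,y in((62,37),(312,130),(275,225),(28,128))]
print(np.array(B),np.mean(B,0))
w=onz("top",q(634,181,355,160)[:2],.15);print("wheel",w)
so=onz("top",q(648-400+400,70,355,160),.173)
w=onz("top",(355+(634-400)/4-.4,160+181/4-.4),.15);so=onz("top",(355+248/4-.4,160+70/4-.4),.173)
print(w,so,np.linalg.norm((w-so)[:2]))
a=B[1]-B[0];print("long axis",np.degrees(np.arctan2(a[1],a[0])))
s=bot.get_state();print(R.from_quat(s["tool_rot"]).as_matrix());print(cmd([B[0][0],B[0][1],.2]))
E
```

```text
grip top [0.4804 0.2816 0.112 ]
drift [0.4625 0.2304 0.092 ] awl [0.4992 0.3347 0.085 ]
[[0.5381 0.3519 0.04  ]
 [0.4824 0.1958 0.04  ]
 [0.4236 0.2179 0.04  ]
 [0.4813 0.372  0.04  ]] [0.4814 0.2844 0.04  ]
wheel [ 0.503  -0.2147  0.15  ]
[ 0.5002 -0.0012  0.15  ] [ 0.5582 -0.003   0.173 ] 0.05798318076046051
long axis -109.6295979844601
[[ 0.9672  0.254  -0.0002]
 [ 0.254  -0.9672  0.001 ]
 [ 0.0001 -0.0011 -1.    ]]
[ 20.3287 -25.1157   1.7869]
```

```bash
r='{"fingers":85,"translation":[0.72,-0.93,-0.06],"angular":[0,0,0]}'
python3 -m jog '[{"fingers":85,"translation":[0.72,-0.93,-0.3],"angular":[0,0,0]},{"fingers":85,"translation":[0.72,-0.93,-0.3],"angular":[0,0,0]},{"fingers":85,"translation":[0.72,-0.93,-0.3],"angular":[0,0,0]},{"fingers":85,"translation":[0.72,-0.93,0],"angular":[0,0,0]},{"fingers":85,"translation":[0.72,-0.93,0],"angular":[0,0,0]}]'
python3 -m jog '[{"fingers":85,"translation":[0.72,-0.93,0],"angular":[0,0,0]},{"fingers":85,"translation":[0.72,-0.93,0],"angular":[0,0,0]},{"fingers":85,"translation":[0.72,-0.93,0],"angular":[0,0,0]},{"fingers":85,"translation":[0.72,-0.93,0],"angular":[0,0,0]},{"fingers":85,"translation":[0.72,-0.93,0],"angular":[0,0,0]}]'
python3 -m jog '[{"fingers":85,"translation":[0.72,-0.93,0],"angular":[0,0,0]},{"fingers":85,"translation":[0.72,-0.93,0],"angular":[0,0,0]},{"fingers":85,"translation":[0.72,-0.93,0],"angular":[0,0,0]},{"fingers":85,"translation":[0.72,-0.93,0],"angular":[0,0,0]},{"fingers":85,"translation":[0.72,-0.93,0],"angular":[0,0,0]}]'
python3 -m jog '[{"fingers":85,"translation":[0.72,-0.93,0],"angular":[0,0,0]},{"fingers":85,"translation":[0.72,-0.93,0],"angular":[0,0,0]},{"fingers":85,"translation":[0.72,-0.93,0],"angular":[0,0,0]},{"fingers":85,"translation":[0.72,-0.93,0],"angular":[0,0,0]},{"fingers":85,"translation":[0,0,0],"angular":[0,0,-1]}]'
python3 -m jog '[{"fingers":85,"translation":[0,0,0],"angular":[0,0,-1]},{"fingers":85,"translation":[0,0,0],"angular":[0,0,-1]},{"fingers":85,"translation":[0,0,0],"angular":[0,0,-1]},{"fingers":85,"translation":[0,0,0],"angular":[0,0,-1]},{"fingers":85,"translation":[0,0,0],"angular":[0,0,-1]}]'
python3 -m jog '[{"fingers":85,"translation":[0,0,0],"angular":[0,0,-0.96]},{"fingers":85,"translation":[0,0,0],"angular":[0,0,0]},{"fingers":85,"translation":[0,0,0],"angular":[0,0,0]},{"fingers":85,"translation":[0,0,0],"angular":[0,0,0]},{"fingers":85,"translation":[0,0,0],"angular":[0,0,0]}]'
python3 - <<'E'
from h import *
s=bot.get_state();M=R.from_quat(s["tool_rot"]).as_matrix();print(M[:,1],s["ee_pos"],s["time"],cmd([.4805,.282,.2]))
E
```

```text
time: 0.6
ee_pos: [0.209, -0.3682, 0.2802]
tool_rot: [0.992, 0.128, 0.0, 0.0]
force: [0.9, 0.1, -0.2]
grip_width: 0.994
gripper_force: 0.0
time: 1.1
ee_pos: [0.2779, -0.2059, 0.2802]
tool_rot: [0.992, 0.128, 0.0, -0.0]
force: [-0.0, -0.8, -0.7]
grip_width: 0.993
gripper_force: 0.0
time: 1.6
ee_pos: [0.3469, -0.0434, 0.2803]
tool_rot: [0.992, 0.128, 0.0, 0.0]
force: [0.6, -0.9, -0.4]
grip_width: 0.994
gripper_force: 0.0
time: 2.1
ee_pos: [0.4026, 0.0877, 0.2798]
tool_rot: [0.98, 0.197, -0.0, -0.0]
force: [-0.2, -0.5, -0.0]
grip_width: 0.993
gripper_force: 0.0
time: 2.6
ee_pos: [0.4018, 0.085, 0.2801]
tool_rot: [0.852, 0.523, -0.0, -0.0]
force: [-0.3, 0.4, 0.1]
grip_width: 0.998
gripper_force: 0.0
time: 3.1
ee_pos: [0.402, 0.085, 0.2803]
tool_rot: [0.818, 0.576, -0.0, -0.0]
force: [0.3, 0.7, -0.2]
grip_width: 0.992
gripper_force: 0.0
[ 9.41370501e-01 -3.37374530e-01 -8.24078085e-05] [0.40196806 0.08501128 0.2802557 ] 3.1 [7.06451511 0.24917635 2.67504609]
```

Approach above the handle, then look with the wrist camera.

```bash
python3 -m jog '[{"fingers":85,"translation":[0.88,0.03,0],"angular":[0,0,0]},{"fingers":85,"translation":[0.88,0.03,0],"angular":[0,0,0]},{"fingers":85,"translation":[0.88,0.03,0],"angular":[0,0,0]},{"fingers":85,"translation":[0.88,0.03,0],"angular":[0,0,0]},{"fingers":85,"translation":[0.88,0.03,0.7],"angular":[0,0,0]}]' >/dev/null
python3 -m jog '[{"fingers":85,"translation":[0.88,0.03,0.7],"angular":[0,0,0]},{"fingers":85,"translation":[0.88,0.03,0.7],"angular":[0,0,0]},{"fingers":85,"translation":[0.88,0.03,0.5],"angular":[0,0,0]},{"fingers":85,"translation":[0,0,0],"angular":[0,0,0]},{"fingers":85,"translation":[0,0,0],"angular":[0,0,0]}]'
python3 - <<'E'
from h import *
c=bot.camera_model("wrist");im=bot.snapshot("wrist");s=bot.get_state()
p=[proj("wrist",(.4805,.282,.112),c),proj("wrist",(.4814,.2844,.04),c),proj("wrist",(.558,-.003,.173),c)];print(p)
print(cmd([.4805,.282,.079]))
im=im[:,:,::-1].copy();cv2.imwrite("pics/w1raw.png",im)
for q in p: cv2.drawMarker(im,tuple(int(round(v)) for v in q),(0,255,0),0,8)
cv2.imwrite("pics/w1.png",im)
E
```

```text
time: 4.1
ee_pos: [0.4795, 0.2816, 0.2018]
tool_rot: [0.817, 0.576, -0.001, -0.0]
force: [-0.0, -0.1, -0.6]
grip_width: 0.995
gripper_force: 0.0
[array([321.37491045, 209.75290372]), array([321.5152267 , 182.77557498]), array([479.01837062, 438.841058  ])]
[0.03346945 0.01900444 4.11835681]
```

View pics/w1.png

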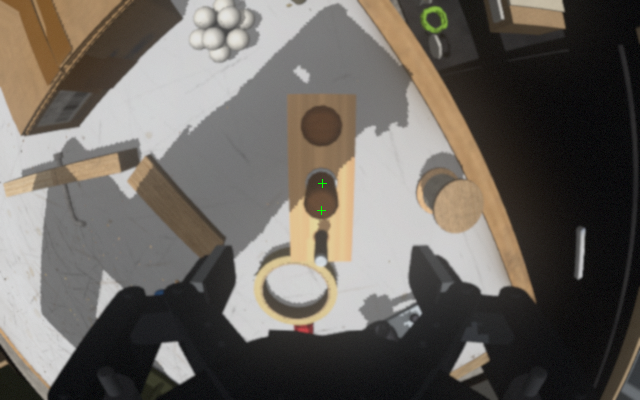

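```bash
python3 - <<'E'
from h import *
im=cv2.imread("pics/w1raw.png")[90:275,260:385]
im=cv2.convertScaleAbs(im,alpha=2.2)
cv2.imwrite("pics/w1z.png",cv2.resize(im,(0,0),fx=3.2,fy=3.2,interpolation=2))
E
```

```text
(no output)
```

View pics/w1z.png

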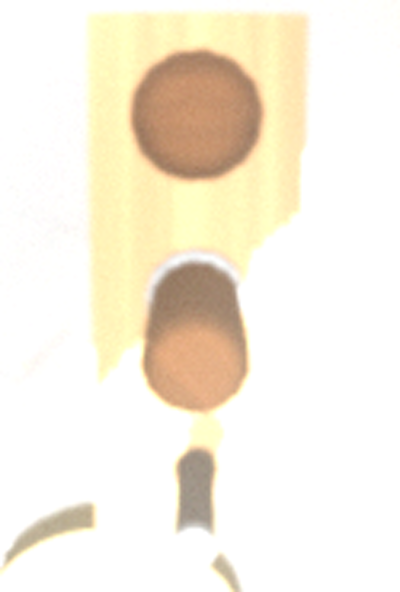

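```bash
python3 - <<'E'
from h import *
c=bot.camera_model("wrist")
p=onz("wrist",(321,202.3),.112,c);print(p, onz("wrist",(321,124.8),.085,c))
print(cmd([p[0],p[1],.079]))
E
```

```text
[0.4822757  0.28683554 0.112     ] [0.50018417 0.33708529 0.085     ]
[0.20517124 0.02057439 4.11835319]
```

```bash
python3 -m jog '[{"fingers":85,"translation":[0.16,0.02,0.8],"angular":[0,0,0]},{"fingers":85,"translation":[0,0,0.8],"angular":[0,0,0]},{"fingers":85,"translation":[0,0,0.8],"angular":[0,0,0]},{"fingers":85,"translation":[0,0,0.8],"angular":[0,0,0]},{"fingers":85,"translation":[0,0,0.78],"angular":[0,0,0]}]'
python3 -m jog '[{"fingers":50,"translation":[0,0,0],"angular":[0,0,0]},{"fingers":30,"translation":[0,0,0],"angular":[0,0,0]},{"fingers":0,"translation":[0,0,0],"angular":[0,0,0]},{"fingers":0,"translation":[0,0,0],"angular":[0,0,0]},{"fingers":0,"translation":[0,0,0],"angular":[0,0,0]}]' 60
python3 -m jog '[{"fingers":0,"translation":[0,0,0],"angular":[0,0,0]},{"fingers":0,"translation":[0,0,0],"angular":[0,0,0]},{"fingers":0,"translation":[0,0,0],"angular":[0,0,0]},{"fingers":0,"translation":[0,0,0],"angular":[0,0,0]},{"fingers":0,"translation":[0,0,0],"angular":[0,0,0]}]'
```

```text
time: 4.65
ee_pos: [0.4822, 0.2852, 0.0831]
tool_rot: [0.818, 0.576, 0.001, 0.0]
force: [-0.1, -0.2, -0.9]
grip_width: 0.994
gripper_force: 0.0
time: 5.15
ee_pos: [0.4822, 0.2862, 0.0844]
tool_rot: [0.817, 0.576, 0.001, 0.0]
force: [-3.3, -0.2, 7.8]
grip_width: 0.297
gripper_force: 58.3
time: 5.65
ee_pos: [0.4822, 0.2861, 0.0844]
tool_rot: [0.817, 0.576, 0.001, 0.0]
force: [-3.6, -0.2, 7.4]
grip_width: 0.295
gripper_force: 58.3
```

```bash
python3 -m jog '[{"fingers":0,"translation":[0,0,-0.4],"angular":[0,0,0]},{"fingers":0,"translation":[0,0,-0.8],"angular":[0,0,0]},{"fingers":0,"translation":[0,0,-1],"angular":[0,0,0]},{"fingers":0,"translation":[0,0,-1],"angular":[0,0,0]},{"fingers":0,"translation":[0,0,-1],"angular":[0,0,0]}]'
python3 -m jog '[{"fingers":0,"translation":[0,0,-1],"angular":[0,0,0]},{"fingers":0,"translation":[0,0,-1],"angular":[0,0,0]},{"fingers":0,"translation":[0,0,-0.6],"angular":[0,0,0]},{"fingers":0,"translation":[0,0,0],"angular":[0,0,0]},{"fingers":0,"translation":[0,0,0],"angular":[0,0,0]}]'
python3 - <<'E'
from h import *
def tri(a,b):
    o,d=ray("top",a);O,D=ray("scene",b);d/=np.linalg.norm(d);D/=np.linalg.norm(D)
    k=np.linalg.lstsq(np.c_[d,-D],O-o,rcond=None)[0];A=o+d*k[0];B=O+D*k[1];print((A+B)/2,A-B)
tri((284.6,212.35),(276.4,216.3));tri((416.6,177.1),(367.6,149.6))
print(onz("scene",(276.4,216.3),.112),onz("scene",(367.6,149.6),.173))
print("socket cmd",cmd([.558,-.003,.29]),bot.get_state()["ee_pos"])
im=bot.snapshot("top");im2=bot.snapshot("scene")
W=np.zeros((600,800,3),np.uint8);W[:260,:400]=cv2.resize(im[170:300,200:400],(400,260));W[:340,400:]=cv2.resize(im[160:245,355:455],(400,340),interpolation=2)
W[350:590,:400]=cv2.resize(im2[120:240,200:400],(400,240),interpolation=2);W[350:600,400:]=cv2.resize(im2[120:220,280:440],(400,250),interpolation=2)
cv2.imwrite("pics/h.png",W[:,:,::-1])
E
```

```text
time: 6.15
ee_pos: [0.4817, 0.2858, 0.2113]
tool_rot: [0.817, 0.576, 0.0, 0.0]
force: [-0.3, 0.7, -1.8]
grip_width: 0.291
gripper_force: 58.9
time: 6.65
ee_pos: [0.4816, 0.2857, 0.2867]
tool_rot: [0.817, 0.576, 0.0, 0.0]
force: [-0.4, 0.6, -1.8]
grip_width: 0.293
gripper_force: 58.9
[0.48053554 0.28238136 0.10812592] [-3.42175691e-04 -6.65050447e-04 -7.75455838e-05]
[ 0.55771254 -0.00291069  0.17488347] [ 0.00051361  0.00068676 -0.00011073]
[0.47360614 0.28591997 0.112     ] [ 0.56248205 -0.00732574  0.173     ]
socket cmd [-8.21150879  5.62944726 -0.11013569] [0.48157262 0.2857325  0.2866967 ]
```

View pics/h.png

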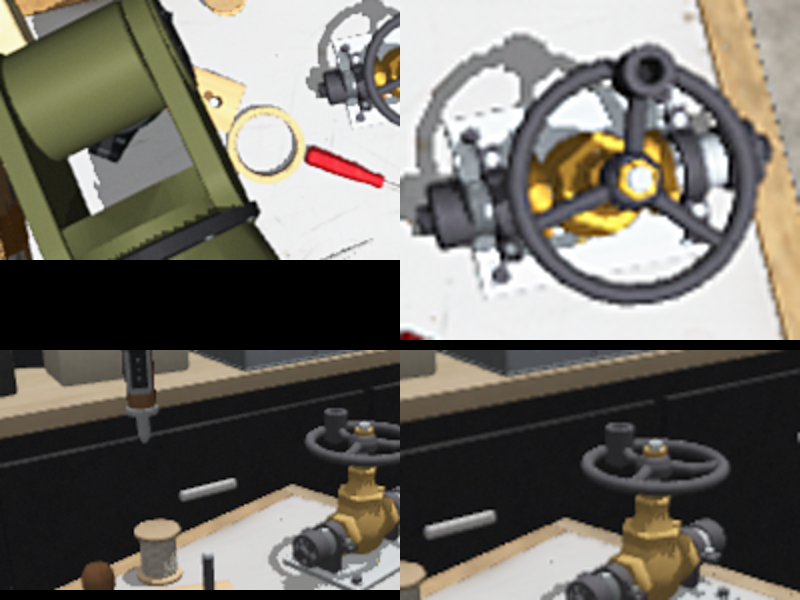

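```bash
python3 - <<'E'
from h import *
s=bot.get_state()["ee_pos"];print(proj("scene",s-[0,0,.0724]),"seen ~272.3,164.8")
E
python3 -m jog '[{"fingers":0,"translation":[-0.82,0.56,0],"angular":[0,0,0]},{"fingers":0,"translation":[-0.82,0.56,0],"angular":[0,0,0]},{"fingers":0,"translation":[-0.82,0.56,0],"angular":[0,0,0]},{"fingers":0,"translation":[-0.82,0.56,0],"angular":[0,0,0]},{"fingers":0,"translation":[-0.82,0.56,0],"angular":[0,0,0]}]' >/dev/null
python3 -m jog '[{"fingers":0,"translation":[-0.82,0.56,0],"angular":[0,0,0]},{"fingers":0,"translation":[-0.82,0.56,0],"angular":[0,0,0]},{"fingers":0,"translation":[-0.82,0.56,0],"angular":[0,0,0]},{"fingers":0,"translation":[-0.82,0.56,0],"angular":[0,0,0]},{"fingers":0,"translation":[-0.82,0.56,0],"angular":[0,0,0]}]' 
python3 -m jog '[{"fingers":0,"translation":[0,0,0.3],"angular":[0,0,0]},{"fingers":0,"translation":[0,0,0.3],"angular":[0,0,0]},{"fingers":0,"translation":[0,0,0.3],"angular":[0,0,0]},{"fingers":0,"translation":[0,0,0],"angular":[0,0,0]},{"fingers":0,"translation":[0,0,0],"angular":[0,0,0]}]' 
python3 - <<'E'
from h import *
s=bot.get_state()["ee_pos"];im2=bot.snapshot("scene");im=bot.snapshot("wrist");im3=bot.snapshot("top")
print(s,proj("scene",s-[0,0,.0724]),proj("scene",(.558,-.003,.173)))
W=np.zeros((600,800,3),np.uint8);W[:300,:400]=cv2.resize(im2[110:200,310:430],(400,300),interpolation=2)
W[:300,400:]=cv2.resize(im3[130:250,350:510],(400,300),interpolation=2)
W[300:,:480]=cv2.resize(im,(480,300))
cv2.imwrite("pics/s2.png",W[:,:,::-1])
E
```

```text
[271.08862099 165.8332884 ] seen ~272.3,164.8
time: 7.75
ee_pos: [0.5574, -0.0035, 0.2857]
tool_rot: [0.817, 0.576, -0.001, -0.001]
force: [0.5, 0.3, -1.3]
grip_width: 0.295
gripper_force: 59.0
time: 8.25
ee_pos: [0.5574, -0.0016, 0.2598]
tool_rot: [0.817, 0.577, -0.0, -0.0]
force: [-1.0, 0.0, -0.1]
grip_width: 0.292
gripper_force: 59.1
[ 0.55742713 -0.00159201  0.25976714] [367.21337091 144.69849069] [367.35060573 150.34295759]
```

View pics/s2.png

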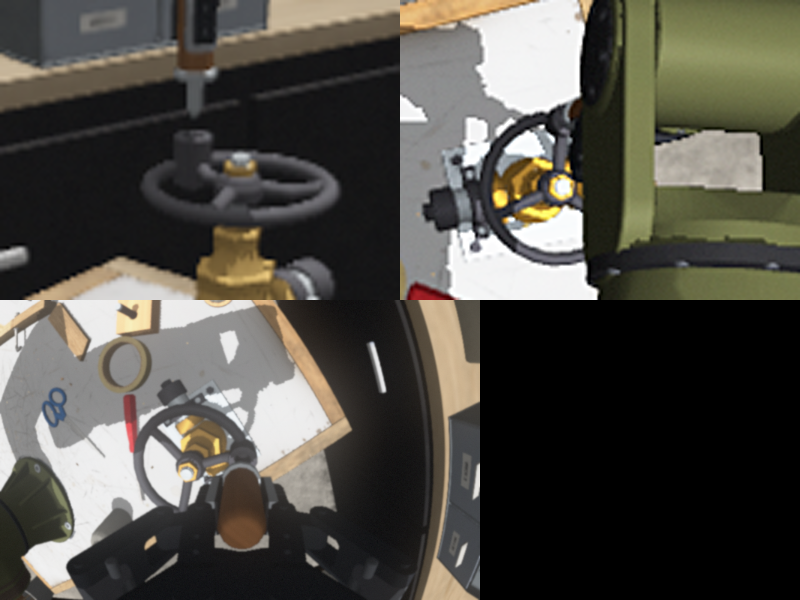

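```bash
python3 -m jog '[{"fingers":0,"translation":[0,0,0.2],"angular":[0,0,0]},{"fingers":0,"translation":[0,0,0.2],"angular":[0,0,0]},{"fingers":0,"translation":[0,0,0.2],"angular":[0,0,0]},{"fingers":0,"translation":[0,0,0.1],"angular":[0,0,0]},{"fingers":0,"translation":[0,0,0],"angular":[0,0,0]}]'
```

```text
time: 8.9
ee_pos: [0.5577, -0.0023, 0.2384]
tool_rot: [0.817, 0.576, 0.0, 0.0]
force: [4.1, 0.5, -3.4]
grip_width: 0.293
gripper_force: 58.9
```

```bash
python3 -m jog '[{"fingers":0,"translation":[0.02,0.04,0.1],"angular":[0,0,0]},{"fingers":0,"translation":[0,0,0.15],"angular":[0,0,0]},{"fingers":0,"translation":[0,0,0.15],"angular":[0,0,0]},{"fingers":0,"translation":[0,0,0],"angular":[0,0,0]},{"fingers":0,"translation":[0,0,0],"angular":[0,0,0]}]'
```

```text
time: 9.4
ee_pos: [0.5588, -0.0021, 0.2268]
tool_rot: [0.817, 0.576, -0.0, -0.0]
force: [-0.2, 0.1, -1.6]
grip_width: 0.295
gripper_force: 59.2
```

```bash
python3 -m jog '[{"fingers":0,"translation":[0,0,0.1],"angular":[0,0,0]},{"fingers":0,"translation":[0,0,0.1],"angular":[0,0,0]},{"fingers":0,"translation":[0,0,0.07],"angular":[0,0,0]},{"fingers":0,"translation":[0,0,0],"angular":[0,0,0]},{"fingers":0,"translation":[0,0,0],"angular":[0,0,0]}]'
python3 - <<'E'
from h import *
s=bot.get_state();print(s["ee_pos"],s["joint_pos"],s["force"]);M=R.from_quat(s["tool_rot"]).as_matrix();print(M)
E
```

```text
time: 9.9
ee_pos: [0.5589, -0.0021, 0.2188]
tool_rot: [0.817, 0.576, 0.0, 0.0]
force: [0.2, -0.0, -1.6]
grip_width: 0.296
gripper_force: 59.3
[ 0.55888264 -0.00211498  0.2187861 ] [-6.93149850e-02  3.49264861e-01  1.53816035e+00 -9.31890529e-06
  1.25415561e+00  2.72889117e-01] [ 0.21755036 -0.00244578 -1.58441408]
[[ 3.35561474e-01  9.42018310e-01  1.11916619e-05]
 [ 9.42018310e-01 -3.35561474e-01 -9.65394353e-06]
 [-5.33870101e-06  1.37822420e-05 -1.00000000e+00]]
```

```bash
cat > chk.py <<'E'
import sys
from h import *
C=np.array([.5008,-.0013]);s=bot.get_state();d=s["ee_pos"][:2]-C
ph=np.arctan2(d[1],d[0]);u=d/np.hypot(*d);F=s["force"][:2]
ft=float(np.dot(F,[-u[1],u[0]]))
print("t=%.1f s  T=%.1f deg  r=%.1f  Frad=%.1f Ftan(ccw)=%.1f Fz=%.1f z=%.4f g=%.0f"%(s["time"],(70.4-np.degrees(ph))%360,1e3*np.hypot(*d),F@u,ft,s["force"][2],s["ee_pos"][2],s["gripper_force"]))
sys.exit(abs(ft)>float(sys.argv[1]))
E
cat > tab.py <<'E'
import sys,numpy as np
t0,st,n=map(float,sys.argv[1:4]);a=np.radians(t0+st*np.arange(n+1));p=58/30*np.c_[np.cos(a),np.sin(a)]
r=np.diff(np.round(p,2),axis=0)
for i in range(0,int(n),5): print(round(t0+st*(i+5),1)," ".join("[%.2f,%.2f]"%tuple(x) for x in r[i:i+5]))
E
python3 chk.py 5; python3 tab.py 71 12 10; echo; python3 tab.py 191 4 90
```

```text
t=9.9 s  T=71.2 deg  r=58.1  Frad=0.2 Ftan(ccw)=0.0 Fz=-1.6 z=0.2188 g=59
131.0 [-0.39,0.09] [-0.41,0.01] [-0.40,-0.08] [-0.37,-0.16] [-0.33,-0.23]
191.0 [-0.27,-0.30] [-0.21,-0.34] [-0.13,-0.39] [-0.05,-0.40] [0.03,-0.40]

211.0 [0.03,-0.13] [0.04,-0.13] [0.05,-0.13] [0.06,-0.12] [0.06,-0.12]
231.0 [0.08,-0.11] [0.08,-0.11] [0.09,-0.10] [0.09,-0.09] [0.10,-0.09]
251.0 [0.11,-0.08] [0.11,-0.08] [0.12,-0.06] [0.12,-0.06] [0.13,-0.05]
271.0 [0.13,-0.04] [0.13,-0.03] [0.13,-0.02] [0.14,-0.01] [0.13,0.00]
291.0 [0.14,0.00] [0.13,0.02] [0.13,0.03] [0.14,0.03] [0.12,0.05]
311.0 [0.13,0.05] [0.12,0.06] [0.11,0.07] [0.11,0.08] [0.11,0.08]
331.0 [0.10,0.09] [0.09,0.10] [0.08,0.11] [0.08,0.11] [0.07,0.11]
351.0 [0.06,0.12] [0.05,0.13] [0.05,0.12] [0.03,0.14] [0.03,0.13]
371.0 [0.02,0.13] [0.00,0.14] [0.00,0.13] [-0.01,0.14] [-0.02,0.13]
391.0 [-0.03,0.13] [-0.04,0.13] [-0.05,0.13] [-0.06,0.12] [-0.06,0.12]
411.0 [-0.08,0.11] [-0.08,0.11] [-0.09,0.10] [-0.09,0.09] [-0.10,0.09]
431.0 [-0.11,0.08] [-0.11,0.08] [-0.12,0.06] [-0.12,0.06] [-0.13,0.05]
451.0 [-0.13,0.04] [-0.13,0.03] [-0.13,0.02] [-0.14,0.01] [-0.13,0.00]
471.0 [-0.14,0.00] [-0.13,-0.02] [-0.13,-0.03] [-0.14,-0.03] [-0.12,-0.05]
491.0 [-0.13,-0.05] [-0.12,-0.06] [-0.11,-0.07] [-0.11,-0.08] [-0.11,-0.08]
511.0 [-0.10,-0.09] [-0.09,-0.10] [-0.08,-0.11] [-0.08,-0.11] [-0.07,-0.11]
531.0 [-0.06,-0.12] [-0.05,-0.13] [-0.05,-0.12] [-0.03,-0.14] [-0.03,-0.13]
551.0 [-0.02,-0.13] [0.00,-0.14] [0.00,-0.13] [0.01,-0.14] [0.02,-0.13]
```

```bash
python3 -m jog '[{"fingers":0,"translation":[-0.39,0.09,0],"angular":[0,0,0]},{"fingers":0,"translation":[-0.41,0.01,0],"angular":[0,0,0]},{"fingers":0,"translation":[-0.40,-0.08,0],"angular":[0,0,0]},{"fingers":0,"translation":[-0.37,-0.16,0],"angular":[0,0,0]},{"fingers":0,"translation":[-0.33,-0.23,0],"angular":[0,0,0]}]' >/dev/null
python3 chk.py 14 &&
python3 -m jog '[{"fingers":0,"translation":[-0.27,-0.30,0],"angular":[0,0,0]},{"fingers":0,"translation":[-0.21,-0.34,0],"angular":[0,0,0]},{"fingers":0,"translation":[-0.13,-0.39,0],"angular":[0,0,0]},{"fingers":0,"translation":[-0.05,-0.40,0],"angular":[0,0,0]},{"fingers":0,"translation":[0.03,-0.40,0],"angular":[0,0,0]}]' >/dev/null
python3 chk.py 14 &&
python3 -m jog '[{"fingers":0,"translation":[0.03,-0.13,0],"angular":[0,0,0]},{"fingers":0,"translation":[0.04,-0.13,0],"angular":[0,0,0]},{"fingers":0,"translation":[0.05,-0.13,0],"angular":[0,0,0]},{"fingers":0,"translation":[0.06,-0.12,0],"angular":[0,0,0]},{"fingers":0,"translation":[0.06,-0.12,0],"angular":[0,0,0]}]' >/dev/null; python3 chk.py 14
```

```text
t=10.4 s  T=131.3 deg  r=57.0  Frad=-10.8 Ftan(ccw)=3.1 Fz=-1.1 z=0.2185 g=60
t=10.9 s  T=190.7 deg  r=57.7  Frad=-9.3 Ftan(ccw)=5.4 Fz=-2.3 z=0.2194 g=59
t=11.4 s  T=210.4 deg  r=57.8  Frad=-4.8 Ftan(ccw)=2.9 Fz=-1.6 z=0.2195 g=59
```

```bash
python3 -m jog '[{"fingers":0,"translation":[0.10,-0.12,0],"angular":[0,0,0]},{"fingers":0,"translation":[0.10,-0.12,0],"angular":[0,0,0]},{"fingers":0,"translation":[0,0,0],"angular":[0,0,0]},{"fingers":0,"translation":[0,0,0],"angular":[0,0,0]},{"fingers":0,"translation":[0,0,0],"angular":[0,0,0]}]' >/dev/null; python3 chk.py 9 &&
python3 -m jog '[{"fingers":0,"translation":[0.09,-0.10,0],"angular":[0,0,0]},{"fingers":0,"translation":[0.09,-0.09,0],"angular":[0,0,0]},{"fingers":0,"translation":[0,0,0],"angular":[0,0,0]},{"fingers":0,"translation":[0,0,0],"angular":[0,0,0]},{"fingers":0,"translation":[0,0,0],"angular":[0,0,0]}]' >/dev/null && python3 chk.py 9 &&
python3 -m jog '[{"fingers":0,"translation":[0.10,-0.09,0],"angular":[0,0,0]},{"fingers":0,"translation":[0.11,-0.08,0],"angular":[0,0,0]},{"fingers":0,"translation":[0,0,0],"angular":[0,0,0]},{"fingers":0,"translation":[0,0,0],"angular":[0,0,0]},{"fingers":0,"translation":[0,0,0],"angular":[0,0,0]}]' >/dev/null && python3 chk.py 9 &&
python3 -m jog '[{"fingers":0,"translation":[0.11,-0.08,0],"angular":[0,0,0]},{"fingers":0,"translation":[0.12,-0.06,0],"angular":[0,0,0]},{"fingers":0,"translation":[0,0,0],"angular":[0,0,0]},{"fingers":0,"translation":[0,0,0],"angular":[0,0,0]},{"fingers":0,"translation":[0,0,0],"angular":[0,0,0]}]' >/dev/null && python3 chk.py 9 &&
python3 -m jog '[{"fingers":0,"translation":[0.12,-0.06,0],"angular":[0,0,0]},{"fingers":0,"translation":[0.13,-0.05,0],"angular":[0,0,0]},{"fingers":0,"translation":[0,0,0],"angular":[0,0,0]},{"fingers":0,"translation":[0,0,0],"angular":[0,0,0]},{"fingers":0,"translation":[0,0,0],"angular":[0,0,0]}]' >/dev/null && python3 chk.py 9 &&
python3 -m jog '[{"fingers":0,"translation":[0.13,-0.04,0],"angular":[0,0,0]},{"fingers":0,"translation":[0.13,-0.03,0],"angular":[0,0,0]},{"fingers":0,"translation":[0,0,0],"angular":[0,0,0]},{"fingers":0,"translation":[0,0,0],"angular":[0,0,0]},{"fingers":0,"translation":[0,0,0],"angular":[0,0,0]}]' >/dev/null && python3 chk.py 9 &&
python3 -m jog '[{"fingers":0,"translation":[0.13,-0.02,0],"angular":[0,0,0]},{"fingers":0,"translation":[0.14,-0.01,0],"angular":[0,0,0]},{"fingers":0,"translation":[0,0,0],"angular":[0,0,0]},{"fingers":0,"translation":[0,0,0],"angular":[0,0,0]},{"fingers":0,"translation":[0,0,0],"angular":[0,0,0]}]' >/dev/null && python3 chk.py 9 &&
python3 -m jog '[{"fingers":0,"translation":[0.13,0,0],"angular":[0,0,0]},{"fingers":0,"translation":[0.14,0,0],"angular":[0,0,0]},{"fingers":0,"translation":[0,0,0],"angular":[0,0,0]},{"fingers":0,"translation":[0,0,0],"angular":[0,0,0]},{"fingers":0,"translation":[0,0,0],"angular":[0,0,0]}]' >/dev/null && python3 chk.py 9
```

```text
t=11.9 s  T=220.2 deg  r=57.7  Frad=-0.4 Ftan(ccw)=1.4 Fz=-0.2 z=0.2187 g=60
t=12.4 s  T=228.2 deg  r=57.8  Frad=0.4 Ftan(ccw)=-0.8 Fz=-1.0 z=0.2186 g=60
t=12.9 s  T=236.2 deg  r=57.9  Frad=0.3 Ftan(ccw)=-0.2 Fz=-0.2 z=0.2187 g=60
t=13.4 s  T=244.2 deg  r=58.1  Frad=0.9 Ftan(ccw)=-0.6 Fz=-1.1 z=0.2187 g=60
t=13.9 s  T=252.3 deg  r=58.4  Frad=-0.1 Ftan(ccw)=0.9 Fz=-0.7 z=0.2187 g=60
t=14.4 s  T=260.3 deg  r=58.5  Frad=0.1 Ftan(ccw)=-0.3 Fz=-0.8 z=0.2188 g=60
t=14.9 s  T=268.3 deg  r=58.5  Frad=0.2 Ftan(ccw)=-0.8 Fz=-1.4 z=0.2188 g=60
t=15.4 s  T=276.2 deg  r=58.8  Frad=0.4 Ftan(ccw)=-0.7 Fz=-0.8 z=0.2188 g=60
```

```bash
python3 -m jog '[{"fingers":0,"translation":[0.13,0.02,0],"angular":[0,0,0]},{"fingers":0,"translation":[0.13,0.03,0],"angular":[0,0,0]},{"fingers":0,"translation":[0,0,0],"angular":[0,0,0]},{"fingers":0,"translation":[0,0,0],"angular":[0,0,0]},{"fingers":0,"translation":[0,0,0],"angular":[0,0,0]}]' >/dev/null; python3 chk.py 9 &&
python3 -m jog '[{"fingers":0,"translation":[0.14,0.03,0],"angular":[0,0,0]},{"fingers":0,"translation":[0.12,0.05,0],"angular":[0,0,0]},{"fingers":0,"translation":[0,0,0],"angular":[0,0,0]},{"fingers":0,"translation":[0,0,0],"angular":[0,0,0]},{"fingers":0,"translation":[0,0,0],"angular":[0,0,0]}]' >/dev/null && python3 chk.py 9 &&
python3 -m jog '[{"fingers":0,"translation":[0.13,0.05,0],"angular":[0,0,0]},{"fingers":0,"translation":[0.12,0.06,0],"angular":[0,0,0]},{"fingers":0,"translation":[0,0,0],"angular":[0,0,0]},{"fingers":0,"translation":[0,0,0],"angular":[0,0,0]},{"fingers":0,"translation":[0,0,0],"angular":[0,0,0]}]' >/dev/null && python3 chk.py 9 &&
python3 -m jog '[{"fingers":0,"translation":[0.11,0.07,0],"angular":[0,0,0]},{"fingers":0,"translation":[0.11,0.08,0],"angular":[0,0,0]},{"fingers":0,"translation":[0,0,0],"angular":[0,0,0]},{"fingers":0,"translation":[0,0,0],"angular":[0,0,0]},{"fingers":0,"translation":[0,0,0],"angular":[0,0,0]}]' >/dev/null && python3 chk.py 9 &&
python3 -m jog '[{"fingers":0,"translation":[0.11,0.08,0],"angular":[0,0,0]},{"fingers":0,"translation":[0.10,0.09,0],"angular":[0,0,0]},{"fingers":0,"translation":[0,0,0],"angular":[0,0,0]},{"fingers":0,"translation":[0,0,0],"angular":[0,0,0]},{"fingers":0,"translation":[0,0,0],"angular":[0,0,0]}]' >/dev/null && python3 chk.py 9 &&
python3 -m jog '[{"fingers":0,"translation":[0.09,0.10,0],"angular":[0,0,0]},{"fingers":0,"translation":[0.08,0.11,0],"angular":[0,0,0]},{"fingers":0,"translation":[0,0,0],"angular":[0,0,0]},{"fingers":0,"translation":[0,0,0],"angular":[0,0,0]},{"fingers":0,"translation":[0,0,0],"angular":[0,0,0]}]' >/dev/null && python3 chk.py 9 &&
python3 -m jog '[{"fingers":0,"translation":[0.08,0.11,0],"angular":[0,0,0]},{"fingers":0,"translation":[0.07,0.11,0],"angular":[0,0,0]},{"fingers":0,"translation":[0,0,0],"angular":[0,0,0]},{"fingers":0,"translation":[0,0,0],"angular":[0,0,0]},{"fingers":0,"translation":[0,0,0],"angular":[0,0,0]}]' >/dev/null && python3 chk.py 9 &&
python3 -m jog '[{"fingers":0,"translation":[0.06,0.12,0],"angular":[0,0,0]},{"fingers":0,"translation":[0.05,0.13,0],"angular":[0,0,0]},{"fingers":0,"translation":[0,0,0],"angular":[0,0,0]},{"fingers":0,"translation":[0,0,0],"angular":[0,0,0]},{"fingers":0,"translation":[0,0,0],"angular":[0,0,0]}]' >/dev/null && python3 chk.py 9 &&
python3 -m jog '[{"fingers":0,"translation":[0.05,0.12,0],"angular":[0,0,0]},{"fingers":0,"translation":[0.03,0.14,0],"angular":[0,0,0]},{"fingers":0,"translation":[0,0,0],"angular":[0,0,0]},{"fingers":0,"translation":[0,0,0],"angular":[0,0,0]},{"fingers":0,"translation":[0,0,0],"angular":[0,0,0]}]' >/dev/null && python3 chk.py 9 &&
python3 -m jog '[{"fingers":0,"translation":[0.03,0.13,0],"angular":[0,0,0]},{"fingers":0,"translation":[0.02,0.13,0],"angular":[0,0,0]},{"fingers":0,"translation":[0,0,0],"angular":[0,0,0]},{"fingers":0,"translation":[0,0,0],"angular":[0,0,0]},{"fingers":0,"translation":[0,0,0],"angular":[0,0,0]}]' >/dev/null && python3 chk.py 9
```

```text
t=15.9 s  T=283.9 deg  r=58.6  Frad=0.1 Ftan(ccw)=0.1 Fz=-0.8 z=0.2188 g=60
t=16.4 s  T=291.9 deg  r=58.7  Frad=0.9 Ftan(ccw)=0.2 Fz=-1.3 z=0.2188 g=60
t=16.9 s  T=299.9 deg  r=59.0  Frad=0.8 Ftan(ccw)=0.0 Fz=-1.1 z=0.2189 g=60
t=17.4 s  T=307.7 deg  r=58.9  Frad=1.0 Ftan(ccw)=0.3 Fz=-1.8 z=0.2188 g=60
t=17.9 s  T=315.6 deg  r=59.2  Frad=0.2 Ftan(ccw)=0.2 Fz=-1.3 z=0.2189 g=60
t=18.4 s  T=323.4 deg  r=59.0  Frad=1.6 Ftan(ccw)=-1.0 Fz=-1.4 z=0.2189 g=60
t=18.9 s  T=331.2 deg  r=59.1  Frad=1.3 Ftan(ccw)=-0.0 Fz=-1.9 z=0.2189 g=60
t=19.4 s  T=339.1 deg  r=59.0  Frad=0.3 Ftan(ccw)=-1.0 Fz=-1.8 z=0.2189 g=60
t=19.9 s  T=347.1 deg  r=59.0  Frad=0.7 Ftan(ccw)=0.1 Fz=-1.6 z=0.2188 g=60
t=20.4 s  T=354.7 deg  r=59.1  Frad=-0.7 Ftan(ccw)=-0.4 Fz=-0.1 z=0.2189 g=60
```

```bash
python3 - <<'E'
from h import *
im2=bot.snapshot("scene");im=bot.snapshot("wrist")
W=np.zeros((600,800,3),np.uint8);W[:300,:400]=cv2.resize(im2[110:200,310:430],(400,300),interpolation=2)
W[:300,400:]=cv2.resize(im[150:390,160:480],(400,300),interpolation=2)
cv2.imwrite("pics/s3.png",W[:300,:,::-1])
E
```

```text
(no output)
```

View pics/s3.png

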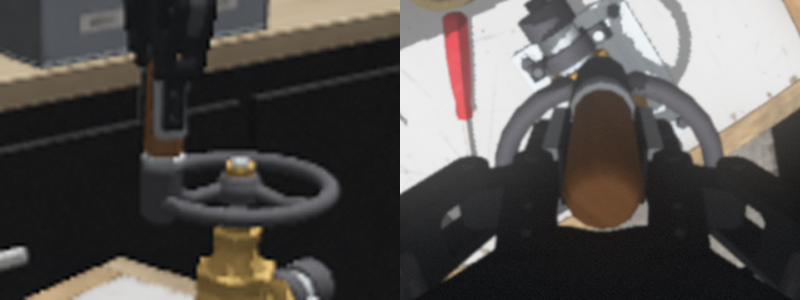

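```bash
python3 -m jog '[{"fingers":0,"translation":[0,0.14,0],"angular":[0,0,0]},{"fingers":0,"translation":[0,0.13,0],"angular":[0,0,0]},{"fingers":0,"translation":[0,0,0],"angular":[0,0,0]},{"fingers":0,"translation":[0,0,0],"angular":[0,0,0]},{"fingers":0,"translation":[0,0,0],"angular":[0,0,0]}]' >/dev/null; python3 chk.py 9 &&
python3 -m jog '[{"fingers":0,"translation":[-0.01,0.14,0],"angular":[0,0,0]},{"fingers":0,"translation":[-0.02,0.13,0],"angular":[0,0,0]},{"fingers":0,"translation":[0,0,0],"angular":[0,0,0]},{"fingers":0,"translation":[0,0,0],"angular":[0,0,0]},{"fingers":0,"translation":[0,0,0],"angular":[0,0,0]}]' >/dev/null && python3 chk.py 9 &&
python3 -m jog '[{"fingers":0,"translation":[-0.03,0.13,0],"angular":[0,0,0]},{"fingers":0,"translation":[-0.04,0.13,0],"angular":[0,0,0]},{"fingers":0,"translation":[0,0,0],"angular":[0,0,0]},{"fingers":0,"translation":[0,0,0],"angular":[0,0,0]},{"fingers":0,"translation":[0,0,0],"angular":[0,0,0]}]' >/dev/null && python3 chk.py 9 &&
python3 -m jog '[{"fingers":0,"translation":[-0.05,0.13,0],"angular":[0,0,0]},{"fingers":0,"translation":[-0.06,0.12,0],"angular":[0,0,0]},{"fingers":0,"translation":[0,0,0],"angular":[0,0,0]},{"fingers":0,"translation":[0,0,0],"angular":[0,0,0]},{"fingers":0,"translation":[0,0,0],"angular":[0,0,0]}]' >/dev/null && python3 chk.py 9 &&
python3 -m jog '[{"fingers":0,"translation":[-0.06,0.12,0],"angular":[0,0,0]},{"fingers":0,"translation":[-0.08,0.11,0],"angular":[0,0,0]},{"fingers":0,"translation":[0,0,0],"angular":[0,0,0]},{"fingers":0,"translation":[0,0,0],"angular":[0,0,0]},{"fingers":0,"translation":[0,0,0],"angular":[0,0,0]}]' >/dev/null && python3 chk.py 9 &&
python3 -m jog '[{"fingers":0,"translation":[-0.08,0.11,0],"angular":[0,0,0]},{"fingers":0,"translation":[-0.09,0.10,0],"angular":[0,0,0]},{"fingers":0,"translation":[0,0,0],"angular":[0,0,0]},{"fingers":0,"translation":[0,0,0],"angular":[0,0,0]},{"fingers":0,"translation":[0,0,0],"angular":[0,0,0]}]' >/dev/null && python3 chk.py 9 &&
python3 -m jog '[{"fingers":0,"translation":[-0.09,0.09,0],"angular":[0,0,0]},{"fingers":0,"translation":[-0.10,0.09,0],"angular":[0,0,0]},{"fingers":0,"translation":[0,0,0],"angular":[0,0,0]},{"fingers":0,"translation":[0,0,0],"angular":[0,0,0]},{"fingers":0,"translation":[0,0,0],"angular":[0,0,0]}]' >/dev/null && python3 chk.py 9 &&
python3 -m jog '[{"fingers":0,"translation":[-0.11,0.08,0],"angular":[0,0,0]},{"fingers":0,"translation":[-0.11,0.08,0],"angular":[0,0,0]},{"fingers":0,"translation":[0,0,0],"angular":[0,0,0]},{"fingers":0,"translation":[0,0,0],"angular":[0,0,0]},{"fingers":0,"translation":[0,0,0],"angular":[0,0,0]}]' >/dev/null && python3 chk.py 9 &&
python3 -m jog '[{"fingers":0,"translation":[-0.12,0.06,0],"angular":[0,0,0]},{"fingers":0,"translation":[-0.12,0.06,0],"angular":[0,0,0]},{"fingers":0,"translation":[0,0,0],"angular":[0,0,0]},{"fingers":0,"translation":[0,0,0],"angular":[0,0,0]},{"fingers":0,"translation":[0,0,0],"angular":[0,0,0]}]' >/dev/null && python3 chk.py 9 &&
python3 -m jog '[{"fingers":0,"translation":[-0.13,0.05,0],"angular":[0,0,0]},{"fingers":0,"translation":[-0.13,0.04,0],"angular":[0,0,0]},{"fingers":0,"translation":[0,0,0],"angular":[0,0,0]},{"fingers":0,"translation":[0,0,0],"angular":[0,0,0]},{"fingers":0,"translation":[0,0,0],"angular":[0,0,0]}]' >/dev/null && python3 chk.py 9
```

```text
t=21.0 s  T=2.6 deg  r=59.0  Frad=0.2 Ftan(ccw)=0.4 Fz=-1.1 z=0.2188 g=60
t=21.5 s  T=10.5 deg  r=58.9  Frad=1.2 Ftan(ccw)=0.5 Fz=-1.1 z=0.2189 g=60
t=22.0 s  T=18.4 deg  r=58.8  Frad=0.3 Ftan(ccw)=0.5 Fz=-1.6 z=0.2188 g=60
t=22.5 s  T=26.4 deg  r=58.7  Frad=0.3 Ftan(ccw)=0.2 Fz=-1.8 z=0.2189 g=60
t=23.0 s  T=34.3 deg  r=58.5  Frad=0.1 Ftan(ccw)=0.0 Fz=-1.4 z=0.2188 g=60
t=23.5 s  T=42.3 deg  r=58.5  Frad=-0.4 Ftan(ccw)=0.0 Fz=-1.4 z=0.2189 g=60
t=24.0 s  T=50.0 deg  r=58.4  Frad=0.5 Ftan(ccw)=0.3 Fz=-1.6 z=0.2189 g=60
t=24.5 s  T=57.3 deg  r=58.1  Frad=-2.4 Ftan(ccw)=8.1 Fz=1.4 z=0.2187 g=60
t=25.0 s  T=63.5 deg  r=56.6  Frad=-14.3 Ftan(ccw)=20.0 Fz=7.0 z=0.2185 g=64
```

```bash
python3 -m jog '[{"fingers":0,"translation":[0.12,-0.06,0],"angular":[0,0,0]},{"fingers":0,"translation":[0.12,-0.06,0],"angular":[0,0,0]},{"fingers":0,"translation":[0,0,0],"angular":[0,0,0]},{"fingers":0,"translation":[0,0,0],"angular":[0,0,0]},{"fingers":0,"translation":[0,0,0],"angular":[0,0,0]}]' >/dev/null; python3 chk.py 9 
python3 -m jog '[{"fingers":0,"translation":[0.11,-0.08,0],"angular":[0,0,0]},{"fingers":0,"translation":[0,0,0],"angular":[0,0,0]},{"fingers":0,"translation":[0,0,0],"angular":[0,0,0]},{"fingers":0,"translation":[0,0,0],"angular":[0,0,0]},{"fingers":0,"translation":[0,0,0],"angular":[0,0,0]}]' >/dev/null; python3 chk.py 9
python3 -m jog '[{"fingers":0,"translation":[0.11,-0.08,0],"angular":[0,0,0]},{"fingers":0,"translation":[0,0,0],"angular":[0,0,0]},{"fingers":0,"translation":[0,0,0],"angular":[0,0,0]},{"fingers":0,"translation":[0,0,0],"angular":[0,0,0]},{"fingers":0,"translation":[0,0,0],"angular":[0,0,0]}]' >/dev/null; python3 chk.py 9
python3 - <<'E'
from h import *
im2=bot.snapshot("scene")
cv2.imwrite("pics/s4.png",cv2.resize(im2[110:200,310:430],(480,360),interpolation=2)[:,:,::-1])
E
```

```text
t=25.5 s  T=58.5 deg  r=57.1  Frad=-12.5 Ftan(ccw)=-0.5 Fz=4.2 z=0.2187 g=62
t=26.0 s  T=54.7 deg  r=56.9  Frad=-11.5 Ftan(ccw)=-2.2 Fz=3.8 z=0.2187 g=62
t=26.5 s  T=50.7 deg  r=57.1  Frad=-10.1 Ftan(ccw)=-2.1 Fz=2.8 z=0.2185 g=61
```

View pics/s4.png

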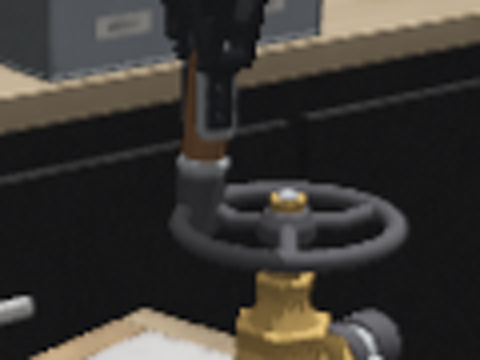

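```bash
python3 tab.py 51 -12 30
```

```text
-9.0 [0.28,-0.28] [0.22,-0.34] [0.15,-0.38] [0.06,-0.40] [-0.02,-0.40]
-69.0 [-0.11,-0.39] [-0.18,-0.36] [-0.25,-0.32] [-0.32,-0.25] [-0.36,-0.18]
-129.0 [-0.39,-0.11] [-0.40,-0.02] [-0.40,0.06] [-0.38,0.15] [-0.34,0.22]
-189.0 [-0.28,0.28] [-0.22,0.34] [-0.15,0.38] [-0.06,0.40] [0.02,0.40]
-249.0 [0.11,0.39] [0.18,0.36] [0.25,0.32] [0.32,0.25] [0.36,0.18]
-309.0 [0.39,0.11] [0.40,0.02] [0.40,-0.06] [0.38,-0.15] [0.34,-0.22]
```

First turn open (with the small centre correction in the first row).

```bash
python3 -m jog '[{"fingers":0,"translation":[0.25,-0.32,0],"angular":[0,0,0]},{"fingers":0,"translation":[0.22,-0.34,0],"angular":[0,0,0]},{"fingers":0,"translation":[0.15,-0.38,0],"angular":[0,0,0]},{"fingers":0,"translation":[0.06,-0.40,0],"angular":[0,0,0]},{"fingers":0,"translation":[-0.02,-0.40,0],"angular":[0,0,0]}]' >/dev/null; python3 chk.py 15 &&
python3 -m jog '[{"fingers":0,"translation":[-0.11,-0.39,0],"angular":[0,0,0]},{"fingers":0,"translation":[-0.18,-0.36,0],"angular":[0,0,0]},{"fingers":0,"translation":[-0.25,-0.32,0],"angular":[0,0,0]},{"fingers":0,"translation":[-0.32,-0.25,0],"angular":[0,0,0]},{"fingers":0,"translation":[-0.36,-0.18,0],"angular":[0,0,0]}]' >/dev/null && python3 chk.py 15 &&
python3 -m jog '[{"fingers":0,"translation":[-0.39,-0.11,0],"angular":[0,0,0]},{"fingers":0,"translation":[-0.40,-0.02,0],"angular":[0,0,0]},{"fingers":0,"translation":[-0.40,0.06,0],"angular":[0,0,0]},{"fingers":0,"translation":[-0.38,0.15,0],"angular":[0,0,0]},{"fingers":0,"translation":[-0.34,0.22,0],"angular":[0,0,0]}]' >/dev/null && python3 chk.py 15 &&
python3 -m jog '[{"fingers":0,"translation":[-0.28,0.28,0],"angular":[0,0,0]},{"fingers":0,"translation":[-0.22,0.34,0],"angular":[0,0,0]},{"fingers":0,"translation":[-0.15,0.38,0],"angular":[0,0,0]},{"fingers":0,"translation":[-0.06,0.40,0],"angular":[0,0,0]},{"fingers":0,"translation":[0.02,0.40,0],"angular":[0,0,0]}]' >/dev/null && python3 chk.py 15 &&
python3 -m jog '[{"fingers":0,"translation":[0.11,0.39,0],"angular":[0,0,0]},{"fingers":0,"translation":[0.18,0.36,0],"angular":[0,0,0]},{"fingers":0,"translation":[0.25,0.32,0],"angular":[0,0,0]},{"fingers":0,"translation":[0.32,0.25,0],"angular":[0,0,0]},{"fingers":0,"translation":[0.36,0.18,0],"angular":[0,0,0]}]' >/dev/null && python3 chk.py 15 &&
python3 -m jog '[{"fingers":0,"translation":[0.39,0.11,0],"angular":[0,0,0]},{"fingers":0,"translation":[0.40,0.02,0],"angular":[0,0,0]},{"fingers":0,"translation":[0.40,-0.06,0],"angular":[0,0,0]},{"fingers":0,"translation":[0.38,-0.15,0],"angular":[0,0,0]},{"fingers":0,"translation":[0.34,-0.22,0],"angular":[0,0,0]}]' >/dev/null && python3 chk.py 15
```

```text
t=27.1 s  T=349.9 deg  r=57.3  Frad=-8.9 Ftan(ccw)=-4.4 Fz=-1.5 z=0.2189 g=60
t=27.6 s  T=290.5 deg  r=58.7  Frad=-2.6 Ftan(ccw)=-5.8 Fz=-0.7 z=0.2194 g=60
t=28.1 s  T=231.3 deg  r=59.6  Frad=-1.7 Ftan(ccw)=-5.3 Fz=-1.1 z=0.2188 g=60
t=28.6 s  T=172.5 deg  r=59.1  Frad=2.1 Ftan(ccw)=-4.9 Fz=-0.5 z=0.2182 g=60
t=29.1 s  T=112.3 deg  r=57.4  Frad=-0.1 Ftan(ccw)=-5.4 Fz=0.1 z=0.2182 g=60
t=29.6 s  T=50.6 deg  r=56.6  Frad=-5.5 Ftan(ccw)=-4.3 Fz=-0.9 z=0.2182 g=60
```

```bash
python3 -m jog '[{"fingers":0,"translation":[0.28,-0.28,0],"angular":[0,0,0]},{"fingers":0,"translation":[0.22,-0.34,0],"angular":[0,0,0]},{"fingers":0,"translation":[0.15,-0.38,0],"angular":[0,0,0]},{"fingers":0,"translation":[0.06,-0.40,0],"angular":[0,0,0]},{"fingers":0,"translation":[-0.02,-0.40,0],"angular":[0,0,0]}]' >/dev/null; python3 chk.py 15 &&
python3 -m jog '[{"fingers":0,"translation":[-0.11,-0.39,0],"angular":[0,0,0]},{"fingers":0,"translation":[-0.18,-0.36,0],"angular":[0,0,0]},{"fingers":0,"translation":[-0.25,-0.32,0],"angular":[0,0,0]},{"fingers":0,"translation":[-0.32,-0.25,0],"angular":[0,0,0]},{"fingers":0,"translation":[-0.36,-0.18,0],"angular":[0,0,0]}]' >/dev/null && python3 chk.py 15 &&
python3 -m jog '[{"fingers":0,"translation":[-0.39,-0.11,0],"angular":[0,0,0]},{"fingers":0,"translation":[-0.40,-0.02,0],"angular":[0,0,0]},{"fingers":0,"translation":[-0.40,0.06,0],"angular":[0,0,0]},{"fingers":0,"translation":[-0.38,0.15,0],"angular":[0,0,0]},{"fingers":0,"translation":[-0.34,0.22,0],"angular":[0,0,0]}]' >/dev/null && python3 chk.py 15 &&
python3 -m jog '[{"fingers":0,"translation":[-0.28,0.28,0],"angular":[0,0,0]},{"fingers":0,"translation":[-0.22,0.34,0],"angular":[0,0,0]},{"fingers":0,"translation":[-0.15,0.38,0],"angular":[0,0,0]},{"fingers":0,"translation":[-0.06,0.40,0],"angular":[0,0,0]},{"fingers":0,"translation":[0.02,0.40,0],"angular":[0,0,0]}]' >/dev/null && python3 chk.py 15 &&
python3 -m jog '[{"fingers":0,"translation":[0.11,0.39,0],"angular":[0,0,0]},{"fingers":0,"translation":[0.18,0.36,0],"angular":[0,0,0]},{"fingers":0,"translation":[0.25,0.32,0],"angular":[0,0,0]},{"fingers":0,"translation":[0.32,0.25,0],"angular":[0,0,0]},{"fingers":0,"translation":[0.36,0.18,0],"angular":[0,0,0]}]' >/dev/null && python3 chk.py 15 &&
python3 -m jog '[{"fingers":0,"translation":[0.39,0.11,0],"angular":[0,0,0]},{"fingers":0,"translation":[0.40,0.02,0],"angular":[0,0,0]},{"fingers":0,"translation":[0.40,-0.06,0],"angular":[0,0,0]},{"fingers":0,"translation":[0.38,-0.15,0],"angular":[0,0,0]},{"fingers":0,"translation":[0.20,-0.12,0],"angular":[0,0,0]}]' >/dev/null && python3 chk.py 15
python3 -m jog '[{"fingers":0,"translation":[0,0,0],"angular":[0,0,0]},{"fingers":0,"translation":[0,0,0],"angular":[0,0,0]},{"fingers":0,"translation":[0,0,0],"angular":[0,0,0]},{"fingers":0,"translation":[0,0,0],"angular":[0,0,0]},{"fingers":0,"translation":[0,0,0],"angular":[0,0,0]}]' >/dev/null; python3 chk.py 15
python3 - <<'E'
from h import *
im2=bot.snapshot("scene")
cv2.imwrite("pics/s5.png",cv2.resize(im2[110:200,310:430],(480,360),interpolation=2)[:,:,::-1])
E
```

```text
t=30.1 s  T=350.0 deg  r=57.2  Frad=-7.6 Ftan(ccw)=-4.7 Fz=-1.7 z=0.2186 g=60
t=30.6 s  T=290.5 deg  r=58.6  Frad=-1.8 Ftan(ccw)=-4.7 Fz=-1.1 z=0.2191 g=60
t=31.1 s  T=231.3 deg  r=59.6  Frad=-2.5 Ftan(ccw)=-5.1 Fz=-1.1 z=0.2187 g=60
t=31.6 s  T=172.5 deg  r=59.1  Frad=1.9 Ftan(ccw)=-5.0 Fz=-0.5 z=0.2181 g=61
t=32.0 s  T=112.3 deg  r=57.4  Frad=0.1 Ftan(ccw)=-4.8 Fz=-1.6 z=0.2181 g=60
t=32.5 s  T=55.5 deg  r=56.5  Frad=-3.6 Ftan(ccw)=-4.6 Fz=-0.4 z=0.2182 g=60
t=33.0 s  T=55.2 deg  r=56.6  Frad=-1.0 Ftan(ccw)=-1.5 Fz=-2.4 z=0.2188 g=60
```

View pics/s5.png

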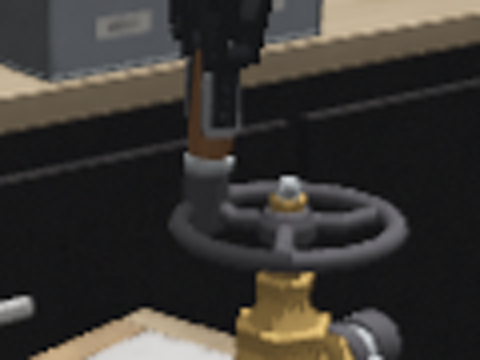

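```bash
python3 -c "
from bench import bot
print(bot.hand_in())"
```

```text
the job is handed in; nothing more can be done
None
```

I closed the valve onto its stop with the handle, backed it off two full turns and handed the job in at about 33 s, still gripping the handle in its socket; no verdict came back, and I estimate the wheel is within about 3° of two turns.

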